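# Snap a filter canister's bracket clip shut with pliers

### The job

Fasten the aluminium filter canister in its bench bracket: swing the open half of the white clip round it, then take the pliers lying on the worktop, set their jaws over the clip's two ears and squeeze until the spring tongue clicks down behind the fixed ear (with the pliers, not with the gripper's own fingers). Then lay the pliers flat on the worktop again, well clear of the bracket. Leave the canister standing upright and the things around it where they are.

Things in the scene. Friction and masses are not known exactly. Their poses are not given: they have to be found in the camera images.
- bracket: Fixed bench bracket: grey steel base plate 126 x 104 x 8 mm (x -51 to +75 mm), 79 mm high upright at the back, round white plastic clip 35 to 77 mm above the worktop. Origin: on the worktop under the canister's axis. x points to the bracket's back; the clip's two ears stick out to -x, towards the robot. The clip half at +y is fixed, the half at -y swings.
- fixed_ear (a point): Point on the outer (+y) face of the fixed ear, where the pliers should press: 50 mm in front of the canister's axis, 7 mm to the +y side of the mid-plane, 50 mm above the worktop; axes as the bracket. The ear is an upright plate 5 mm thick, 26 to 64 mm in front of the canister's axis, 35 to 80 mm high, with a rolled top edge.
- swing_ear (a point): Matching point on the outer face of the swinging half's ear, 86 mm from the hinge, 50 mm high; -y = outward normal, -x = along the ear away from the hinge. Ear 5 mm thick, 35 to 69 mm high, same length as the other; from 67 to 80 mm the tongue's pin cheeks stick out 7 mm beyond its outer face. Clip shut: outer faces of the two ears 14 mm apart.
- clip_half (a joint): Angle of the swinging half: 0 = shut (stop), larger = open (ear out to the bracket's -y, then back); starts 0.7 to 1.1. Turns stiffly (0.04 Nm) and stays where left. At about 0.18 the tongue's sloping nose meets the fixed ear; from there the push at the ear rises from about 2 to 7 N, and it springs back to 0.18 if let go. At about 0.04 the hook drops in, and it then stays shut.
- tongue (a joint): Spring tongue on a pin at the top of the swinging ear, lying across the tops of both ears 82 to 88 mm above the worktop, 17 mm wide, 45 mm long, with a hook at its end. 0 = down (at rest, and when clicked); rises to about 0.25 rad while the hook rides over the fixed ear's top edge, and snaps back to 0 as it drops behind it.
- pliers_grip (a point): Between the pliers' handles, 50 mm behind the pivot, half-way up (9 mm above the worktop when lying), the point of balance. x points from handles to jaws, z up. Pliers: steel jaws, black rubber handles, 190 mm long, 18 mm thick, 0.16 kg, sprung open. From 35 to 68 mm behind the pivot the open handles' outsides are parallel, 67 mm apart; further back they splay to 100 mm.
- pliers_jaws (a point): Midway between the open jaws, 52 mm in front of the pivot (102 mm from pliers_grip), axes as pliers_grip. Jaw pads 18 mm long, 15 mm high, 44 mm apart when open, 14 mm when the handles are squeezed to about 38 mm over their outsides. At pliers_grip the spring pushes back with 8 N at first, 10 N when shut (enough to carry them); the click needs about 10 N more.
- pliers_squeeze (a joint): How far the pliers are squeezed, rad: 0 = fully open (at rest), about 0.6 = jaws 14 mm apart, 0.69 = stop. pliers_grip and pliers_jaws belong to one half and turn by half of this angle about the pivot.
- canister_mid (a point): In the aluminium canister, 40 mm above its underside: 51 mm diameter, 92 mm high with black cap and brass nipple, 0.5 kg, loose, standing on the bracket's base plate inside the clip (which has 2 mm of play round it).
- sander: Bystander: cork sanding block, 65 x 105 x 32 mm, left of the bracket; origin under its centre.
- offcut: Bystander: dark wood offcut, 45 x 70 x 30 mm, in front of the bracket to the right; origin under its centre.
- wheel_a: Bystander: light wooden toy wheel lying flat, 50 mm diameter, 16 mm high, in front of the bracket; origin under its centre.
- wheel_b: Bystander: the like wheel to the right of the bracket; origin under its centre.
- square: Bystander: try square lying flat, 163 x 105 x 15 mm, to the right; origin under its centre.
- pliers: The pliers' body; origin at the pivot, on their underside (see pliers_grip).
- clip_hinge (a point): Axis of the clip's upright hinge pin, 36 mm behind the canister's axis, 50 mm above the worktop; axes as the bracket.
There are look-alikes about, which are no part of the job. There is more than one size of the part that bears canister_mid; the job needs the larger.

How it is judged:
By the outcome, as a careful person would: the job done as asked, in the order asked, and still so for the second after the job is handed in, with the robot touching nothing.
It also fails if it takes over 64 s, if anything falls off the work surface, if the arm or the gripper's body presses on something with over 40 N, if the wrist force passes 120 N, or if a joint passes its speed limit or range.

### The arm

A 6-joint arm with a two-finger parallel gripper is mounted at the origin on a cart in front of the work surface, level with it; the furniture and walls round the work are solid. World frame = base frame: x ahead of the robot, y to its left, z up, the work surface at z = 0. Lengths are in m, angles in degrees, forces in N, time in s.
With the tool pointing down it reaches from about 0.3 to 0.75 m from the base axis. Payload 8.5 kg.
Tool frame: the origin (TCP) lies midway between the tips of the shut fingers; the grasp point (between the pads) lies env.tcp_to_grasp behind it (env.tcp_to_grasp is the distance from the TCP to the grasp point, in m); z points along the fingers, y is the line along which they close (so a half turn about z gives the same grasp; the last joint's range is limited). The gripper opens to 85 mm and grips with 20 to 120 N. Pads are 22 mm wide; open, the fingers measure 114 mm over their backs; the gripper's body (76 mm by 85 mm) begins 54 mm behind the grasp point. The pads swing forward as they close: fully open they stand 13 mm farther back than shut.
Start: joints at [54.414, 21.807, 74.336, -0, 83.858, -12.336], TCP at [0.217, 0.505, 0.207] pointing down, gripper open.
Joint ranges: [-178.18, 178.18], [-50.72, 133.34], [12.68, 142.11], [-81.47, 261.47], [9.98, 163.14], [-165.26, 165.26]. Speed limits (degrees/s): [136.94, 136.94, 180, 180, 180, 180].

### API

Orientations are given as a 3x3 rotation matrix whose columns are the frame's x, y, z axes.
In Python, from rig import observe, optics, job, env gives the robot as it stands. The module is installed in compiled form; this text tells all that it offers.
- The arm moves only by the shell command python3 -m jog 'ROWS' [FORCE]. ROWS is JSON, a list of rows, each a list of 7 numbers: the turn, a rotation vector about the tool's x, y, z in rad, then the shift along the tool's x, y, z in m, then the opening in per cent of the stroke, from 0 (shut) to 100 (fully open). A call has 1 to 10 rows; each row shifts and turns the commanded pose from where the row before left it, along the tool's axes as they then stand; what a row does not reach is not made up. A row lasts 1/8 s, in which the tool goes at most 62.5 mm and 10.7 degrees, less where a joint would pass 70% of its speed; a pose out of reach is approached as far as the arm can. A call is refused whole if a number of a shift passes 0.0625 or a number of a turn 0.188, either way. A call with a gripper value outside its range is refused whole. The fingers move at their own pace and stop on an object; FORCE is the grip in N (left out, the last holds). Time passes only in rows, so rows that do not move let the fingers close. It gives the time, the measured TCP pose, the force, the opening and the grip force at its end, in the units of the state.
- observe(): the state, without advancing time (a new reading comes with each control period).
- optics.get_image(name): name is "side" or "top"; returns a dict with "pixels" (480x640x3 uint8, red, green, blue), "mtx" (3x3 intrinsics, pixels), "rvec" (rotation vector, rad) and "tvec" (3), from world to camera coordinates, as OpenCV has them. Camera axes: x right, y down, z forward; pixel columns grow to the right and rows downward; lengths in m; the calibration is good to about 2 mm. A picture is of the moment at which its call begins. There is no depth.
- job.close_job(): hands the job in; it is judged then, once.
The state is a dict: "time_s": time; "q": joint angles; "qvel": joint speeds; "joint_efforts": joint torques, N m; "position": TCP position; "tool_rot": TCP orientation; "ft_force": force on the tool from outside, world axes, zero at the start; "wrist_torque": the same for the moment, N m; "grip_width": finger opening in m; "gripper_force": force on a finger pad.
Only numpy, scipy, OpenCV 4.12 (cv2) and the standard library are available. Lean on these libraries where they do the work, as an engineer would, in place of code of your own. Each camera call takes 0.05 s, during which the arm holds its last target. There are 200 camera calls.

## Working session

There is one attempt and no reset: what is moved stays moved. The work goes in short steps, Python scripts to look and compute and a shell command to move; the robot and the scene stay as the last step left them, time stands still between calls to the robot, and variables do not carry over. Pictures are saved under pics/ and viewed, at most 10 in all, crops included, and the job is handed in when it is done.

```bash
mkdir -p pics
cat > h.py <<'E'
import numpy as np,cv2
from rig import observe,optics,job,env
def shot(n,f,crop=None,s=1):
    d=optics.get_image(n);im=d["pixels"][:,:,::-1]
    if crop: x0,y0,x1,y1=crop; im=im[y0:y1,x0:x1]
    if s!=1: im=cv2.resize(im,None,fx=s,fy=s,interpolation=cv2.INTER_CUBIC)
    cv2.imwrite(f"pics/{f}.png",im); return d
def cal(n):
    d=optics.get_image(n);np.savez(n+".npz",m=d["mtx"],r=d["rvec"],t=d["tvec"])
def ray(n,u,v,z):
    c=np.load(n+".npz");R=cv2.Rodrigues(c["r"])[0];o=-R.T@c["t"].ravel()
    w=R.T@np.linalg.inv(c["m"])@np.array([u,v,1.]);return o+w*(z-o[2])/w[2]
def proj(n,P):
    c=np.load(n+".npz");return cv2.projectPoints(np.array(P,float).reshape(-1,3),c["r"],c["t"],c["m"],None)[0].reshape(-1,2)
E
python3 - <<'E'
from h import *
for n in("side","top"):
    shot(n,n+"0");cal(n);c=np.load(n+".npz");R=cv2.Rodrigues(c["r"])[0];print(n,-R.T@c["t"].ravel(),c["m"][0,0],R[2])
s=observe();print(s["position"],s["tool_rot"],s["grip_width"],env.tcp_to_grasp,s["time_s"])
E
```

```text
side [ 0.31643571 -0.90735239  0.60850575] 515.6176145948344 [ 0.25077725  0.83419679 -0.49114814]
top [0.37980986 0.08256926 1.31015095] 570.0250995399183 [ 0.14983544 -0.04018458 -0.98789399]
[0.21698954 0.50516998 0.20655486] [[-9.18783535e-01  3.94761394e-01 -5.08645736e-04]
 [ 3.94761674e-01  9.18783295e-01 -6.91585438e-04]
 [ 1.94323974e-04 -8.36211155e-04 -9.99999631e-01]] 0.08537775025906655 0.0187 0.2
```

View pics/side0.png

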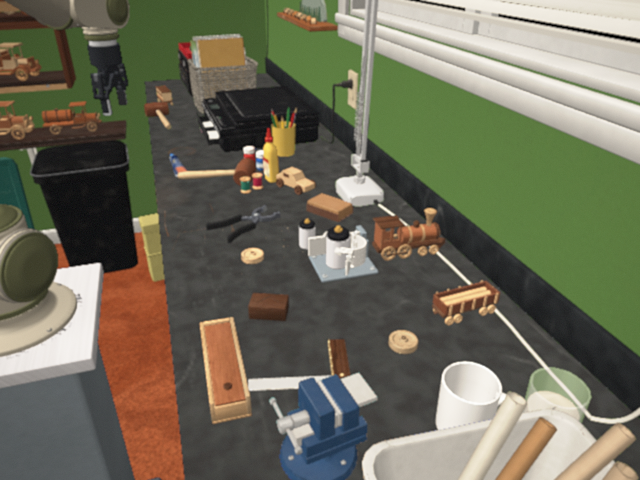

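View pics/top0.png

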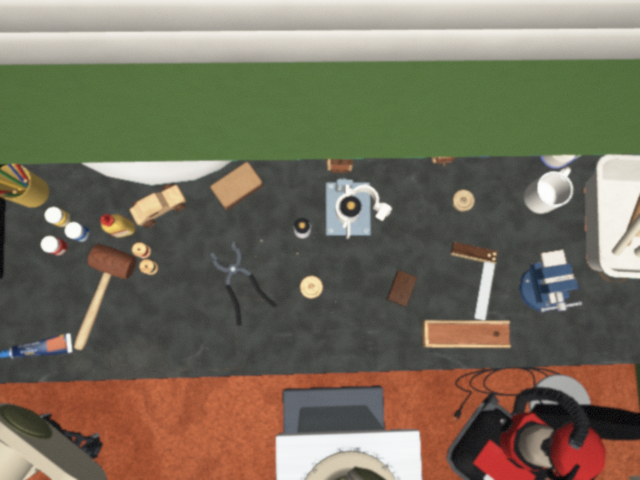

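The side view shows the bracket at (340,250) and the pliers at (245,222). In the top view the bracket is at (349,207), with its clip open to the right and the swing ear at about (383,211). The pliers' pivot is at (233,268), jaws up and handles down.

Things that could be mistaken, in top-view pixels:
- **Canister:** the one in the bracket (349,206) or the small look-alike (302,228). I choose the one in the bracket, as it is larger.
- **Pliers:** only one pair, at (233,268). The mallet (105,275) and vise (548,283) are not candidates.

I'll check this in a close crop.

Run:
```python
from h import *
im=lambda n:optics.get_image(n)["pixels"][:,:,::-1]
t=im("top");s=im("side")
a=cv2.resize(t[165:335,200:400],(800,680),interpolation=cv2.INTER_CUBIC)[:, :]
a=cv2.resize(t[175:335,200:400],(500,400),interpolation=cv2.INTER_CUBIC)
cv2.imwrite("pics/c1.png",cv2.resize(t[170:320,200:400],(800,600),interpolation=cv2.INTER_CUBIC))
cv2.imwrite("pics/c2.png",cv2.resize(s[195:285,200:400-20],(800,400),interpolation=cv2.INTER_CUBIC))
```

```text
(no output)
```

View pics/c1.png

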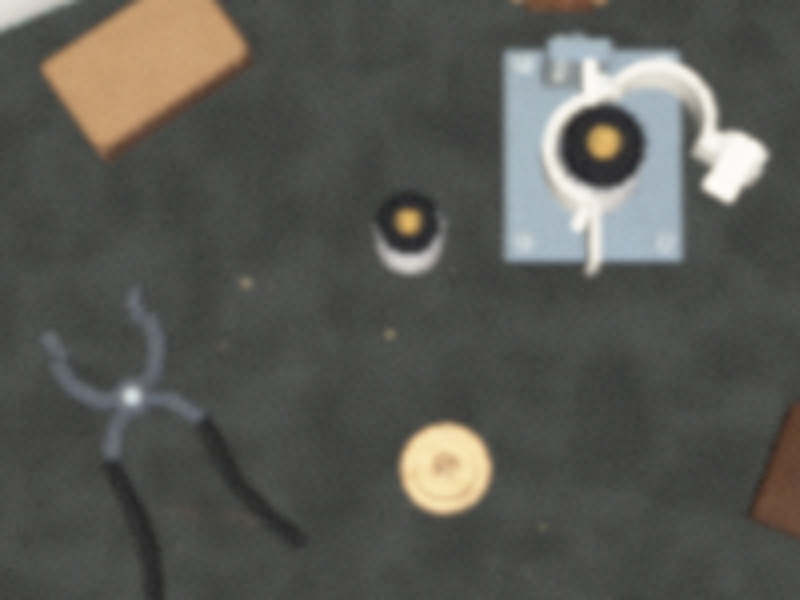

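View pics/c2.png

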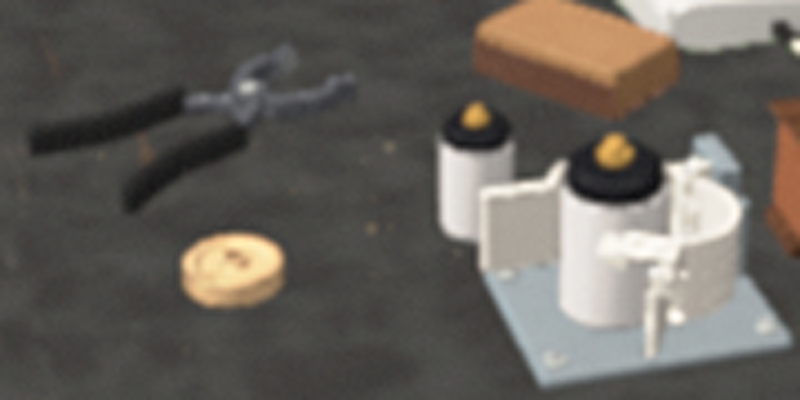

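The crops show the large canister standing in the open bracket (c1 at 602,143). The swing ear and tongue are at about (735,165), and the fixed ear tip is at (592,270). The pliers have their pivot at (132,396), jaw tips at (48,340) and (135,295), and a handle end at (300,540). Next I turn these into positions.

Run:
```python
from h import *
T=lambda x,y,z:ray("top",200+x/4-.4,170+y/4-.4,z)
np.set_printoptions(precision=4,suppress=True)
for p in[(503,50),(682,50),(683,262),(503,262)]:print("plate",T(*p,.008))
for p in[(602,143,.105),(592,270,.08),(735,165,.085),(704,140,.075)]:print(p,T(*p))
for p in[(132,396),(48,338),(135,293),(300,542),(156,608)]:print("pl",T(*p,.016))
S=lambda x,y,z:ray("side",200+x/4.444-.4,195+y/4.444-.4,z)
for p in[(545,387,.008),(790,340,.008),(480,270,.01),(247,88,.018),(350,85,.015),(290,52,.015),(125,208,.009),(32,148,.009)]:print("S",p,S(*p))
for n,p in dict(wheel=(446,468,.016),sander=(145,75,.032),off=(800,470,.03),small=(408,222,.07)).items():print(n,T(*p))
```

```text
plate [0.7188 0.0358 0.008 ]
plate [ 0.7168 -0.0696  0.008 ]
plate [ 0.5904 -0.0652  0.008 ]
plate [0.5927 0.0393 0.008 ]
(602, 143, 0.105) [ 0.6409 -0.0128  0.105 ]
(592, 270, 0.08) [ 0.5754 -0.0069  0.08  ]
(735, 165, 0.085) [ 0.6313 -0.0873  0.085 ]
(704, 140, 0.075) [ 0.6479 -0.072   0.075 ]
pl [0.5192 0.252  0.016 ]
pl [0.5535 0.2994 0.016 ]
pl [0.5782 0.2501 0.016 ]
pl [0.4343 0.1582 0.016 ]
pl [0.3998 0.239  0.016 ]
S (545, 387, 0.008) [ 0.5908 -0.0735  0.008 ]
S (790, 340, 0.008) [ 0.7146 -0.0707  0.008 ]
S (480, 270, 0.01) [0.5908 0.0316 0.01  ]
S (247, 88, 0.018) [0.5171 0.2489 0.018 ]
S (350, 85, 0.015) [0.5753 0.2407 0.015 ]
S (290, 52, 0.015) [0.5518 0.2933 0.015 ]
S (125, 208, 0.009) [0.431  0.1487 0.009 ]
S (32, 148, 0.009) [0.3924 0.2303 0.009 ]
wheel [0.4738 0.0751 0.016 ]
sander [0.7018 0.242  0.032 ]
off [ 0.4665 -0.1243  0.03  ]
small [0.6061 0.0932 0.07  ]
```

```bash
python3 -m jog '[[0,0,-0.136,0,0,0,0],[0,0,-0.136,0,0,0,0],[0,0,-0.135,0,0,0,0],[0,0,0,-0.036,-0.048,0,0],[0,0,0,-0.036,-0.048,0,0],[0,0,0,-0.036,-0.048,0,0],[0,0,0,-0.036,-0.048,0,0],[0,0,0,-0.036,-0.048,0,0],[0,0,0,-0.036,-0.048,0,0],[0,0,0,-0.036,-0.048,0,0]]' 40
python3 -m jog '[[0,0,0,-0.036,-0.048,0,0],[0,0,0,-0.036,-0.048,0,0],[0,0,0,-0.036,-0.048,0,0],[0,0,0,-0.036,-0.048,0,0],[0,0,0,-0.036,-0.048,0,0],[0,0,0,-0.036,-0.048,0,0],[0,0,0,0,0,0,0]]'
```

```text
time_s: 1.55
position: [0.4705, 0.1679, 0.2071]
tool_rot: [[-1.0, -0.001, 0.0], [-0.001, 1.0, 0.0], [-0.0, 0.0, -1.0]]
ft_force: [0.1, 0.6, 0.0]
grip_width: -0.0
gripper_force: 0.0
time_s: 2.42
position: [0.6869, -0.1218, 0.2045]
tool_rot: [[-1.0, 0.003, -0.002], [0.003, 1.0, 0.0], [0.002, 0.0, -1.0]]
ft_force: [-0.6, 1.2, 0.6]
grip_width: 0.0002
gripper_force: 0.0
```

```bash
python3 -m jog '[[0,0,0,0,0,0.052,0],[0,0,0,0,0,0.052,0],[0,0,0,0,0,0.050,0],[0,0,0,0.018,0.010,0,0],[0,0,0,0.017,0.010,0,0],[0,0,0,0.020,0.010,0,0],[0,0,0,0.017,0.014,0,0],[0,0,0,0.006,0.008,0,0],[0,0,0,0.006,0.007,0,0],[0,0,0,0,0,0,0]]'
python3 - <<'E'
from h import *
t=shot("top","x")["pixels"][:,:,::-1];s=shot("side","x")["pixels"][:,:,::-1]
a=cv2.resize(t[165:265,320:420],(400,400),interpolation=cv2.INTER_CUBIC);b=cv2.resize(s[190:290,290:390],(400,400),interpolation=cv2.INTER_CUBIC)
cv2.imwrite("pics/c3.png",np.hstack([a,b]))
E
```

```text
time_s: 3.68
position: [0.6016, -0.0587, 0.0529]
tool_rot: [[-1.0, -0.002, -0.0], [-0.002, 1.0, 0.0], [0.0, 0.0, -1.0]]
ft_force: [-0.2, -0.2, -0.6]
grip_width: -0.0002
gripper_force: 0.0
```

View pics/c3.png

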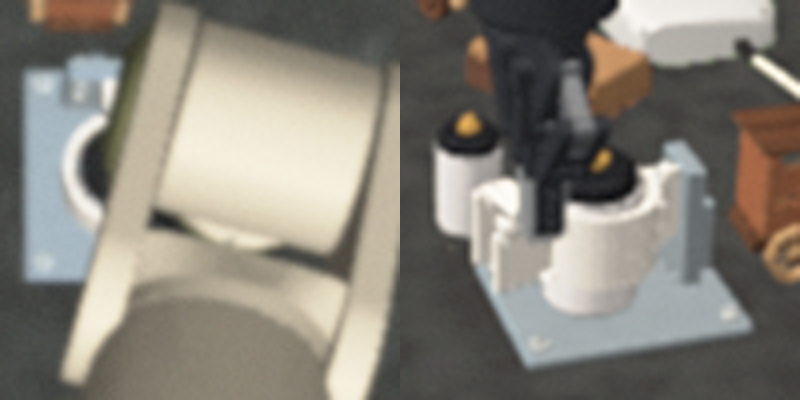

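The side crop shows the swing half round the canister. The finger is at about (545,200) beside its ear, and the canister still stands upright. Next I back off, rise and go over the pliers.

```bash
python3 -m jog '[[0,0,0,0.01,-0.03,0,0],[0,0,0,0.01,0,-0.05,0],[0,0,0,0,0,-0.05,100],[0,0,0,0,0,-0.04,100],[0,0,0,0.018,0.053,0,100],[0,0,0,0.018,0.053,0,100],[0,0,0,0.018,0.053,0,100],[0,0,0,0.018,0.053,0,100],[0,0,0,0.018,0.053,0,100],[0,0,0,0.018,0.053,0,100]]'
python3 -m jog '[[0,0,-0.159,0,0,0,100],[0,0,-0.159,0,0,0,100],[0,0,-0.158,0,0,0,100],[0,0,0,0,0,0,100]]'
python3 - <<'E'
from h import *
t=shot("top","x")["pixels"][:,:,::-1];s=shot("side","x")["pixels"][:,:,::-1]
a=cv2.resize(t[170:270,320:400],(480,600),interpolation=cv2.INTER_CUBIC);b=cv2.resize(s[180:280,190:370],(320,178),interpolation=cv2.INTER_CUBIC)
b=cv2.resize(t[220:345,190:290],(320,400),interpolation=cv2.INTER_CUBIC)
c=cv2.resize(s[180:260,190:318],(320,200),interpolation=cv2.INTER_CUBIC)
cv2.imwrite("pics/c4.png",np.hstack([a,np.vstack([b,c])]))
E
```

```text
time_s: 5.03
position: [0.473, 0.23, 0.1929]
tool_rot: [[-1.0, -0.001, 0.0], [-0.001, 1.0, 0.0], [-0.0, 0.0, -1.0]]
ft_force: [0.5, -0.7, -0.2]
grip_width: 0.0855
gripper_force: 0.0
time_s: 5.52
position: [0.4737, 0.2285, 0.1928]
tool_rot: [[-0.889, -0.458, -0.0], [-0.458, 0.889, -0.0], [0.0, 0.0, -1.0]]
ft_force: [0.5, 0.2, 0.2]
grip_width: 0.085
gripper_force: 0.0
```

View pics/c4.png

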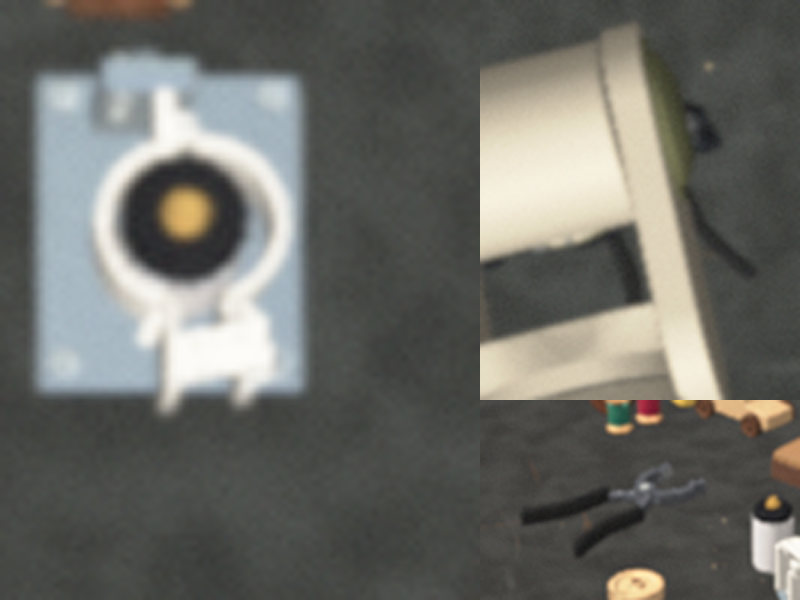

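The top crop shows the clip half nearly shut: fixed ear tip at (168,405), swing ear tip at (240,400), about 0.19 rad, with the tongue bridging the two. The pliers haven't moved. Next I go down onto the handles.

```bash
python3 -m jog '[[0,0,0,0,0,0.05,100],[0,0,0,0,0,0.05,100],[0,0,0,0,0,0.05,100],[0,0,0,0,0,0.03,100],[0,0,0,0,0,0.01,100],[0,0,0,0,0,0.007,100],[0,0,0,0,0,0,100],[0,0,0,0,0,0,76],[0,0,0,0,0,0,76],[0,0,0,0,0,0,76]]' 40
```

```text
time_s: 6.88
position: [0.4736, 0.2287, -0.0037]
tool_rot: [[-0.888, -0.459, 0.001], [-0.459, 0.888, 0.0], [-0.001, -0.0, -1.0]]
ft_force: [-0.9, 0.1, 0.2]
grip_width: 0.0649
gripper_force: 0.0
```

```bash
python3 -m jog '[[0,0,0,0,0,0,70],[0,0,0,0,0,0,70],[0,0,0,0,0,0,70]]'
```

```text
time_s: 7.25
position: [0.4734, 0.2286, -0.0041]
tool_rot: [[-0.888, -0.459, -0.0], [-0.459, 0.888, -0.0], [0.0, 0.0, -1.0]]
ft_force: [1.6, -0.0, -0.2]
grip_width: 0.0596
gripper_force: 0.0
```

Run:
```python
from h import *
s=optics.get_image("side")["pixels"][:,:,::-1]
cv2.imwrite("pics/c5.png",cv2.resize(s[170:260,190:310],(800,600),interpolation=cv2.INTER_CUBIC))
```

```text
(no output)
```

View pics/c5.png

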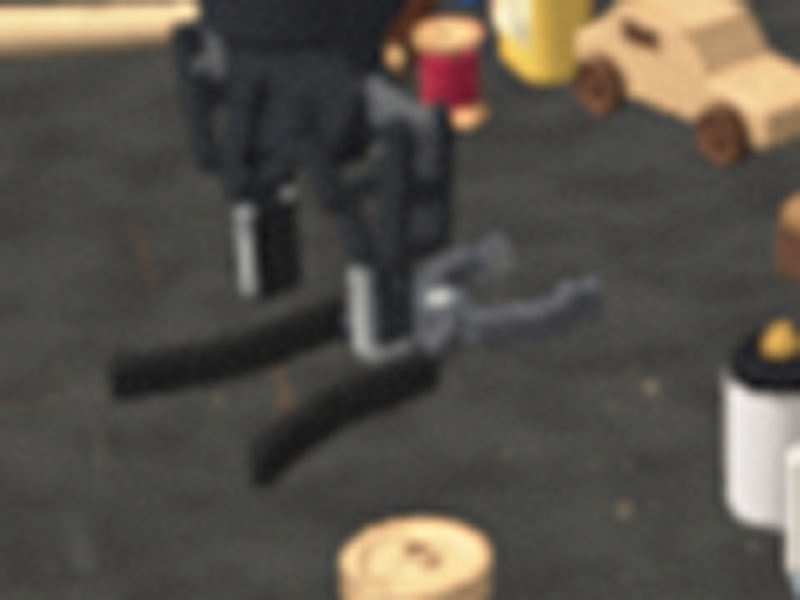

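The crop shows the near finger (375,330) standing inside the near handle instead of outside it. The far finger (265,260) is beyond the far handle. So my pliers estimate is off, and I measure finger against pivot in this one picture.

Run:
```python
from h import *
np.set_printoptions(precision=4,suppress=True)
S=lambda x,y,z:ray("side",190+x/6.667-.4,170+y/6.667-.4,z)
s=observe();p=s["position"];R=s["tool_rot"]
def loc(q): return (R.T@(q-p))
for n,a in dict(nearfinger=(380,357,.003),farfinger=(262,298,.003),pivot=(441,297,.018),jawN=(592,285,.016),jawF=(500,240,.016),hN=(262,480,.005),hF=(112,390,.005),hNend_front=(438,375,.009),hFfront=(345,312,.009)).items():
    q=S(*a);print(n,q,loc(q))
```

```text
nearfinger [0.4919 0.237  0.003 ] [-0.0202 -0.0011 -0.0071]
farfinger [0.4572 0.2994 0.003 ] [-0.018   0.0703 -0.0071]
pivot [0.5188 0.2498 0.018 ] [-0.05   -0.002  -0.0221]
jawN [0.5768 0.2463 0.016 ] [-0.1    -0.0318 -0.0201]
jawF [0.5517 0.2956 0.016 ] [-0.1003  0.0236 -0.0201]
hN [0.4343 0.154  0.005 ] [ 0.069  -0.0483 -0.0091]
hF [0.3918 0.2372 0.005 ] [ 0.0685  0.045  -0.0091]
hNend_front [0.508  0.2051 0.009 ] [-0.0199 -0.0368 -0.0131]
hFfront [0.4842 0.2661 0.009 ] [-0.0268  0.0283 -0.0131]
```

Run:
```python
from h import *
print(proj("side",[.6016,-.0587,.0529]),"seen 326,248")
s=observe();p=s["position"];R=s["tool_rot"]
for z in(0,-.01,-.02,-.03):
    a=proj("side",[p+R@np.array([0,y,z]) for y in(-.036,.036)]);print(z,(a-[190,170]+.4)*6.667)
```

```text
[[325.12990203 258.63407259]] seen 326,248
0 [[396.5379933  423.62444295]
 [278.92875522 358.63374906]]
-0.01 [[394.78970692 399.7691642 ]
 [276.7983563  335.35732494]]
-0.02 [[393.02774266 375.72725141]
 [274.65186744 311.90510453]]
-0.03 [[391.25193937 351.49650577]
 [272.48910567 288.2750887 ]]
```

Both fingers show about 27 mm higher than the TCP figure suggests, so they closed just above the handles. I open, go lower while watching the force, and close again.

```bash
python3 -m jog '[[0,0,0,0,0,-0.003,100],[0,0,0,0,-0.003,0,100],[0,0,0,0,0,0.009,100],[0,0,0,0,0,0.005,100],[0,0,0,0,0,0.004,100],[0,0,0,0,0,0,100]]'
```

```text
time_s: 8.05
position: [0.4746, 0.2259, -0.0195]
tool_rot: [[-0.888, -0.459, -0.001], [-0.459, 0.888, -0.0], [0.001, 0.0, -1.0]]
ft_force: [0.4, 0.2, -0.2]
grip_width: 0.0852
gripper_force: 0.0
```

```bash
python3 -m jog '[[0,0,0,0,0,0.001,76],[0,0,0,0,0,0,76],[0,0,0,0,0,0,72],[0,0,0,0,0,0,72]]'
```

```text
time_s: 8.55
position: [0.4754, 0.2261, -0.0192]
tool_rot: [[-0.888, -0.459, 0.002], [-0.459, 0.888, 0.0], [-0.002, -0.001, -1.0]]
ft_force: [-1.8, -0.9, 7.9]
grip_width: 0.0618
gripper_force: 12.5
```

```bash
python3 -m jog '[[0,0,0,0,0,-0.006,72],[0,0,0,0,0,-0.014,72],[0,0,0,0,0,-0.03,72],[0,0,0,0,0,-0.04,72],[0,0,0,0,0,-0.04,72],[0,0,0.12,0,0,0,72],[0,0,0.12,0,0,0,72],[0,0,0.12,0,0,0,72],[0,0,0.116,0,0,0,72],[0,0,0,0,0,0,72]]'
python3 - <<'E'
from h import *
s=optics.get_image("side")["pixels"][:,:,::-1]
cv2.imwrite("pics/c6.png",cv2.resize(s[130:280,190:390],(800,600),interpolation=cv2.INTER_CUBIC))
E
```

```text
time_s: 9.8
position: [0.4747, 0.2259, 0.1105]
tool_rot: [[-1.0, -0.002, 0.0], [-0.002, 1.0, 0.0], [-0.0, 0.0, -1.0]]
ft_force: [-0.1, -1.0, -1.7]
grip_width: 0.0615
gripper_force: 9.6
```

View pics/c6.png

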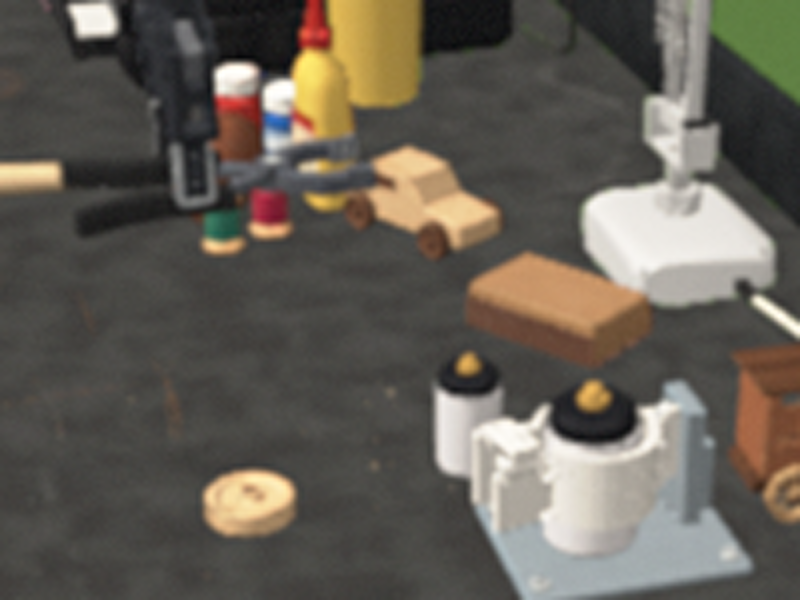

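The pliers are held level, jaws at about (350,165), and the clip is still bridged at (510,450). Next I go to the staging point in front of the ears.

```bash
python3 -m jog '[[0,0,0,0.011,-0.049,0,72],[0,0,0,0.011,-0.049,0,72],[0,0,0,0.011,-0.049,0,72],[0,0,0,0.011,-0.049,0,72],[0,0,0,0.011,-0.049,0,72],[0,0,0,0,0,0.04,72],[0,0,0,0,0,0.03,72],[0,0,0,0,0,0.015,72],[0,0,0,0,0,0,72],[0,0,0,0,0,0,72]]'
python3 - <<'E'
from h import *
t=optics.get_image("top")["pixels"][:,:,::-1]
s=optics.get_image("side")["pixels"][:,:,::-1]
a=cv2.resize(t[180:300,310:410],(400,480),interpolation=cv2.INTER_CUBIC);b=cv2.resize(s[195:315,270:370],(400,480),interpolation=cv2.INTER_CUBIC)
cv2.imwrite("pics/c7.png",np.hstack([a,b]))
E
```

```text
time_s: 11.1
position: [0.4206, -0.0192, 0.0256]
tool_rot: [[-1.0, -0.002, 0.001], [-0.002, 1.0, -0.0], [-0.001, -0.0, -1.0]]
ft_force: [0.8, 0.7, -1.2]
grip_width: 0.0613
gripper_force: 9.6
```

View pics/c7.png

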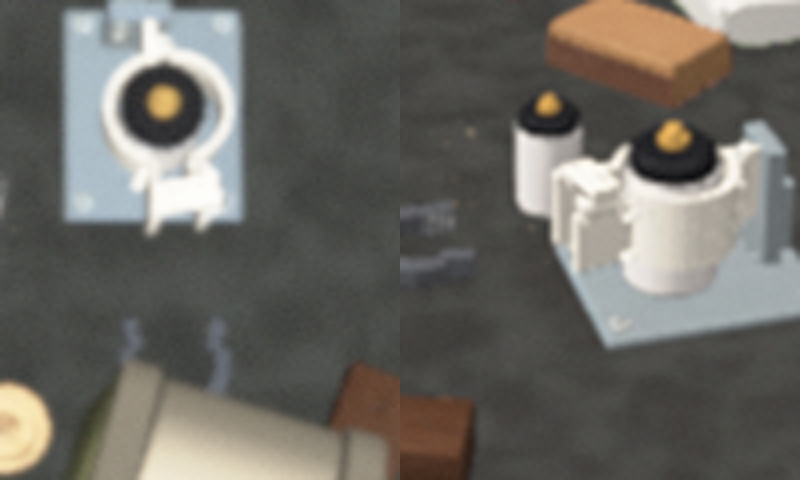

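Run:
```python
from h import *
np.set_printoptions(precision=4,suppress=True)
T=lambda x,y,z:ray("top",310+x/4-.4,180+y/4-.4,z)
for n,a in dict(jawL=(131,320,.06),jawR=(217,320,.06),jawLbot=(131,338,.06),jawRb=(217,338,.06),earF=(151,232,.08),earS=(205,228,.069)).items():print(n,T(*a))
S=lambda x,y,z:ray("side",270+(x-400)/4-.4,195+y/4-.4,z)
for z in (.045,.053,.06):print(z,S(473,262,z),S(455,215,z))
for z in (.06,.069):print("ear",z,S(608,180,z))
for z in (.035,):print("earbot S,F",S(580,270,z),S(555,240,z))
```

```text
jawL [0.5285 0.0049 0.06  ]
jawR [ 0.5273 -0.0428  0.06  ]
jawLbot [0.5185 0.0052 0.06  ]
jawRb [ 0.5173 -0.0424  0.06  ]
earF [ 0.5743 -0.0063  0.08  ]
earS [ 0.5776 -0.0371  0.069 ]
0.045 [ 0.5305 -0.0291  0.045 ] [0.5334 0.0197 0.045 ]
0.053 [ 0.5275 -0.0416  0.053 ] [0.5303 0.0066 0.053 ]
0.06 [ 0.5248 -0.0525  0.06  ] [ 0.5276 -0.0049  0.06  ]
ear 0.06 [0.615  0.0062 0.06  ]
ear 0.069 [ 0.6101 -0.0088  0.069 ]
earbot S,F [ 0.5856 -0.0378  0.035 ] [ 0.5817 -0.0052  0.035 ]
```

The top crop shows the jaw tips at (131,320) and (217,320), and the ear tips at (151,232) and (205,228). The ears lie about 2–3 mm to the right of the jaws' centre. I let the jaws open a little, shift and go in.

```bash
python3 -m jog '[[0,0,0,0,-0.0025,0,77],[0,0,0,-0.02,0,0,77],[0,0,0,-0.015,0,0,77],[0,0,0,-0.012,0,0,77],[0,0,0,0,0,0,77]]'
python3 -m jog '[[0,0,0,-0.012,0,0,77],[0,0,0,-0.010,0,0,77],[0,0,0,0,0,0,77]]'
```

```text
time_s: 11.82
position: [0.4676, -0.0216, 0.025]
tool_rot: [[-1.0, -0.002, 0.0], [-0.002, 1.0, -0.0], [-0.0, -0.0, -1.0]]
ft_force: [-0.2, 0.0, -1.0]
grip_width: 0.0657
gripper_force: 8.7
time_s: 12.2
position: [0.4898, -0.0216, 0.0249]
tool_rot: [[-1.0, -0.001, 0.001], [-0.001, 1.0, -0.0], [-0.001, -0.0, -1.0]]
ft_force: [-0.2, 0.3, -1.8]
grip_width: 0.0655
gripper_force: 8.7
```

```bash
python3 -m jog '[[0,0,0,0,0.001,0,71],[0,0,0,0,0.0015,0,65],[0,0,0,0,0.0015,0,60],[0,0,0,0,0.0015,0,55],[0,0,0,0,0,0,55],[0,0,0,0,0,0,55]]' 60
```

```text
time_s: 12.95
position: [0.4893, -0.016, 0.025]
tool_rot: [[-1.0, -0.001, 0.0], [-0.001, 1.0, -0.0], [-0.0, -0.0, -1.0]]
ft_force: [-2.2, -2.7, -1.9]
grip_width: 0.0471
gripper_force: 11.7
```

```bash
python3 -m jog '[[0,0,0,0,0.001,0,52],[0,0,0,0,0.001,0,50],[0,0,0,0,0,0,50],[0,0,0,0,0,0,50]]'
```

```text
time_s: 13.45
position: [0.4894, -0.0141, 0.025]
tool_rot: [[-1.0, -0.001, 0.001], [-0.001, 1.0, -0.0], [-0.001, -0.0, -1.0]]
ft_force: [-1.2, -1.3, -1.2]
grip_width: 0.0432
gripper_force: 11.9
```

```bash
python3 -m jog '[[0,0,0,0,0.0005,0,48],[0,0,0,0,0.0005,0,46.5],[0,0,0,0,0,0,46.5],[0,0,0,0,0,0,46.5]]'
```

```text
time_s: 13.95
position: [0.4893, -0.013, 0.025]
tool_rot: [[-1.0, -0.001, 0.001], [-0.001, 1.0, -0.0], [-0.001, -0.0, -1.0]]
ft_force: [0.7, -0.5, -1.4]
grip_width: 0.0398
gripper_force: 10.1
```

```bash
python3 -m jog '[[0,0,0,0,0,0,45.5],[0,0,0,0,0,0,44.5],[0,0,0,0,0,0,44.5]]'
```

```text
time_s: 14.32
position: [0.4891, -0.013, 0.0249]
tool_rot: [[-1.0, -0.001, -0.0], [-0.001, 1.0, 0.0], [0.0, 0.0, -1.0]]
ft_force: [-0.3, 1.0, -1.5]
grip_width: 0.038
gripper_force: 10.9
```

```bash
python3 -m jog '[[0,0,0,0,0,0,43],[0,0,0,0,0,0,41.5],[0,0,0,0,0,0,41.5]]'
```

```text
time_s: 14.7
position: [0.489, -0.0129, 0.0249]
tool_rot: [[-1.0, -0.001, -0.0], [-0.001, 1.0, 0.0], [0.0, 0.0, -1.0]]
ft_force: [0.0, 0.6, -1.0]
grip_width: 0.0366
gripper_force: 26.0
```

```bash
python3 -m jog '[[0,0,0,0,0,0,55],[0,0,0,0,0,0,65],[0,0,0,0,0,0,75],[0,0,0,0,0,0,76],[0,0,0,0.02,0,0,76],[0,0,0,0.025,0,0,76],[0,0,0,0.025,0,0,76],[0,0,0,0,0,0,76]]'
python3 - <<'E'
from h import *
t=optics.get_image("top")["pixels"][:,:,::-1]
s=optics.get_image("side")["pixels"][:,:,::-1]
a=cv2.resize(t[180:300,310:410],(400,480),interpolation=cv2.INTER_CUBIC);b=cv2.resize(s[195:315,270:370],(400,480),interpolation=cv2.INTER_CUBIC)
cv2.imwrite("pics/c8.png",np.hstack([a,b]))
E
```

```text
time_s: 15.7
position: [0.4178, -0.0129, 0.025]
tool_rot: [[-1.0, -0.001, -0.001], [-0.001, 1.0, 0.0], [0.001, 0.0, -1.0]]
ft_force: [0.3, 0.1, -1.8]
grip_width: 0.0648
gripper_force: 8.9
```

View pics/c8.png

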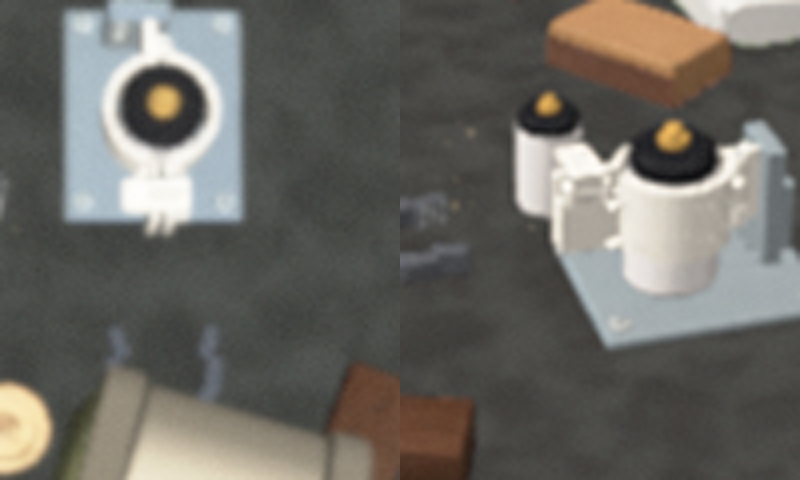

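The last picture shows the clip shut: ear tips together at (160,230), tongue flat across both at (157,195), and the canister upright. Now I lay the pliers back where they came from, well clear.

```bash
python3 -m jog '[[0,0,0,0,0,-0.045,76],[0,0,0,0,0,-0.045,76],[0,0,0,-0.006,0.048,0,76],[0,0,0,-0.006,0.048,0,76],[0,0,0,-0.006,0.048,0,76],[0,0,0,-0.006,0.048,0,76],[0,0,0,-0.006,0.046,0,76],[0,0,0,0,0,0.05,76],[0,0,0,0,0,0.05,76],[0,0,0,0,0,0.02,76]]'
python3 -m jog '[[0,0,0,0,0,0.007,76],[0,0,0,0,0,0.005,76],[0,0,0,0,0,0,76]]'
```

```text
time_s: 17.05
position: [0.4483, 0.2251, -0.0076]
tool_rot: [[-1.0, -0.002, -0.003], [-0.002, 1.0, -0.001], [0.003, -0.001, -1.0]]
ft_force: [1.1, 0.1, -1.9]
grip_width: 0.0648
gripper_force: 8.9
time_s: 17.42
position: [0.4493, 0.2251, -0.0166]
tool_rot: [[-1.0, -0.001, 0.001], [-0.001, 1.0, 0.0], [-0.001, 0.0, -1.0]]
ft_force: [0.7, -0.3, -2.0]
grip_width: 0.0651
gripper_force: 8.9
```

```bash
python3 -m jog '[[0,0,0,0,0,0.002,76],[0,0,0,0,0,0.0015,76],[0,0,0,0,0,0,76]]'
```

```text
time_s: 17.8
position: [0.4493, 0.225, -0.02]
tool_rot: [[-1.0, -0.001, 0.001], [-0.001, 1.0, 0.0], [-0.001, 0.0, -1.0]]
ft_force: [-0.8, 0.0, 3.7]
grip_width: 0.0647
gripper_force: 8.9
```

Contact, so I release and rise straight up.

```bash
python3 -m jog '[[0,0,0,0,0,0,85],[0,0,0,0,0,0,100],[0,0,0,0,0,0,100],[0,0,0,0,0,-0.02,100],[0,0,0,0,0,-0.04,100],[0,0,0,0,0,-0.05,100],[0,0,0,0.05,0,-0.03,100],[0,0,0,0.05,0,-0.02,100],[0,0,0,0,0,0,100],[0,0,0,0,0,0,100]]'
python3 - <<'E'
from h import *
s=optics.get_image("side")["pixels"].astype(int)
# pliers check numerically: dark-handle / metallic pixels around expected lying outline
pv=proj("side",[[.499,.225,.018],[.56,.25,.012],[.56,.20,.012],[.40,.26,.012],[.40,.19,.012],[.25,.225,.0]])
for p in pv:
    u,v=p.round().astype(int);print(u,v,s[v-3:v+4,u-3:u+4].mean((0,1)).round(),s[v-3:v+4,u-3:u+4].sum(2).min(),s[v-3:v+4,u-3:u+4].sum(2).max())
E
```

```text
time_s: 19.05
position: [0.3493, 0.2249, 0.1395]
tool_rot: [[-1.0, -0.001, 0.001], [-0.001, 1.0, 0.0], [-0.001, 0.0, -1.0]]
ft_force: [0.5, -0.1, -1.0]
grip_width: 0.0854
gripper_force: 0.0
250 220 [111. 112. 113.] 193 558
272 214 [74. 73. 71.] 196 282
276 223 [71. 70. 68.] 184 278
208 221 [43. 43. 42.] 90 188
212 234 [44. 43. 42.] 76 226
147 241 [157. 143.  87.] 337 473
```

The image check finds the bright pivot and both dark handles where the pliers should be lying, and the gripper is empty and clear.

```bash
python3 -c "
from rig import job
print(job.close_job())"
```

```text
the job is handed in; nothing more can be done
None
```

I handed the job in at about 19 s: the clip is squeezed shut with the pliers and the tongue is down across both ears, the canister is upright, and the pliers lie on the worktop about 0.3 m from the bracket (their final place checked by pixel values, not a viewed picture).

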